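# Seat a drive in the test cradle and snap its catch over

## Robot

A 6-joint arm with a two-finger parallel gripper is mounted at the origin on the work surface. World frame = base frame: x ahead of the robot, y to its left, z up, the work surface at z = 0. Lengths are in m, angles in rad, forces in N, time in s.
With the tool pointing down it reaches from about 0.4 to 0.825 m from the base axis. Payload 7 kg.
Tool frame: the origin (TCP) lies at the centre of the arm's flange, where the gripper is bolted on; the fingertips stand 178 mm ahead of it and the grasp point (between the pads) lies 159 mm ahead of it; z points along the fingers, y is the direction in which the jaws open and shut (so a half turn about z gives the same grasp; the last joint's range is limited). The gripper opens to 88 mm and grips with 3 to 60 N. Pads are 19 mm wide; open, the fingers measure 130 mm over their backs; the gripper's body (78 mm by 193 mm) begins 47 mm behind the grasp point.
Start: joints at [1.481, 0.359, 0.012, 0, -1.224, -0.288], TCP at [0.249, 0.627, 0.405] pointing down, gripper open.
Joint ranges: [-3.07, 3.07], [-1.43, 2.12], [-1.02, 1.25], [-3.03, 1.67], [-3.05, -0], [-3.03, 3.03]. Speed limits (rad/s): [2.39, 2.39, 3.01, 3.14, 3.14, 3.14].

## Interface

Orientations are given as [roll, pitch, yaw] about the fixed x, y, z axes, in that order (R = Rz(yaw) Ry(pitch) Rx(roll)).
In Python, from station import * gives the robot as it stands.
- The arm moves only by the tool send_rows, never from a script. Its argument "motion" is a list of rows, each an object with "offset": the shift along the tool's x, y, z in cm, a list of three; "turn": the turn about the tool's z in degrees. In form: [{"offset": [x, y, z], "turn": turn}, ...]. A call has 1 to 8 rows; each row is the pose to reach, as a shift and turn from the pose commanded when the call began, along the tool's axes at that moment; what a row does not reach only later rows make up. A row lasts 1/10 s, in which the tool goes at most 50 mm and 8.59 degrees, less where a joint would pass 70% of its speed; a pose out of reach is approached as far as the arm can. A call with a gripper value outside its range is refused whole. "hand" is the opening, from -1 (shut) to 1 (fully open), set as the call begins (left out, the last holds). The fingers move at their own pace and stop on an object; "squeeze" is the grip in N (left out, the last holds). Time passes only in rows, so rows that repeat a pose let the fingers close. It gives the time, the measured TCP pose, the force and the opening at its end, in the units of the state.
- get_state(): the state, without advancing time (a new reading comes with each control period).
- grab_frame(name): name is "scene" or "top" or "wrist"; returns a dict with "frame" (420x560x3 uint8, blue, green, red), "range_z" (420x560 float32, m along the optical axis (not along the pixel's ray), 0 where there is no reading), "vertical_fov" (degrees; the focal length in pixels is half the picture's height over the tangent of half this angle, whatever the lens; pixels are square), "cx", "cy" (the principal point, pixels), "k1" (the pictures are not rectified: a ray, as slopes to the right and down, at radius r is drawn at 1 + k1 r^2 times it, then the intrinsics apply), "cam_to_world" (4x4, takes a point from camera to world coordinates). Camera axes: x right, y up, looking along -z (the intrinsics and any distortion apply to the point x, -y, -z); pixel columns grow to the right and rows downward; lengths in m; the calibration is good to about 2 mm. A picture is of the moment at which its call begins.
- job_done(): hands the job in, once; it reports no verdict.
The state is a dict: "t": time; "q": joint angles; "qd": joint speeds; "joint_efforts": joint torques, N m; "eef_pos": TCP position; "ee_rot": TCP orientation; "force": force on the tool from outside, world axes, zero at the start; "moment": the same for the moment, N m; "width": finger opening in m.
Only numpy, scipy, OpenCV 4.12 (cv2) and the standard library are available. Lean on these libraries where they do the work, as an engineer would, in place of code of your own. Each camera call takes 0.05 s, during which the arm holds its last target. There are 200 camera calls.

## Task

Push the yellow-labelled drive along the test cradle, away from its open end, until it is fully home against the end stops. Then press the red pad of the seesaw catch down until it snaps over behind the drive, and keep pressing with about 15 N for a second so that the catch sets, before letting go. Never push the drive or the catch with more than 24 N, and leave the white-labelled drive, the screwdriver and the jar that lie around the cradle where they are.

Things in the scene. Friction and masses are not known exactly. Their poses are not given: they have to be found in the camera images.
- cradle: Fixed grey base plate 180 x 175 x 12 mm with two blue guide rails, blue end stops and a steel seesaw catch. Origin on the table under the centre of the fully home drive; z up, x the way the drive is pushed (open end to end stops). Plate spans x -100 to +80, y -65 to +110 mm. Channel floor 12 mm up; rails 12 mm high at y about +-40 mm, 1.5 mm play either side of the drive.
- stop_face (a point): Point midway between the faces of the two end stops, at cradle (+50, 0, 19.5 high) mm. Between the stops a black connector block sticks out up to 7 mm; it slides back stiffly under the drive (no spring; with friction the push may need 4 to 13 N). The drive is home (centre at cradle x = 0) only when its front meets the stops, which do not give: the push then climbs at once.
- drive_center (a point): Centre (half-way up) of the loose drive: aluminium 2.5-inch disk drive, yellow label, 100 (x) x 70 (y) x 15 mm, about 0.11 kg, lying flat in the channel, its x axis along the cradle's x, drawn back from home by 18 to 35 mm. Its centre is 19.5 mm above the table.
- drive_rear (a point): Push point on the drive's rear face, half-way up: 50 mm behind (-x) the drive's centre and 12 mm to its -y side, so that a finger pushing here towards cradle +x passes clear of the catch, which lies over the channel from cradle y = +16 mm outwards. The face is free, with 15 mm or more of base plate behind it.
- catch_axis (a point): Middle of the catch's axis, which runs along the cradle's x; at cradle (-63.5, +62, 40 high) mm. The catch is a steel bar 90 mm long, 20 mm wide, balanced on it: red pad end towards the channel (-y), black pad end outwards (+y).
- catch (a joint): Angle (rad) of the catch. -0.30 (start): open, red end raised; 0: centre of the throw; +0.30: closed, red end down, its nose behind the drive's rear face with 3.5 mm to spare. A bistable spring drives it away from 0: about 6 N on the red pad starts it, less towards the centre, then it snaps over by itself to a slightly yielding stop. If the drive is not home the nose lands on it and cannot close.
- pad_top (a point): Middle of the upper face of the red pad (24 x 24 x 4 mm) on the channel end of the catch, 34 mm along the bar from the axis. About 58 mm above the table when open, 38 when closed; the pad tilts with the bar, so wide fingers meet its higher edge some mm sooner. Press straight down here. To set the catch, press it when closed with more than 8 N (aim at 15, never above 24) for about a second.
- spare_drive: Loose bystander: a like drive with a white label on the table beside the cradle. Origin at the middle of its underside. Leave alone.
- driver: Loose bystander: red-handled screwdriver, 160 mm long, lying beyond the cradle. Origin under its middle. Leave alone.
- jar: Loose bystander: small clear jar with a blue cap, 48 mm across, 60 mm high. Origin under its middle. Leave alone.
Things that resemble listed ones, but are neither listed nor needed, are in the scene too. Leave any orange look-alike of the part that bears drive_center alone.

How it is judged:
By the outcome, as a careful person would: the job done as asked, in the order asked, and still so for the second after the job is handed in, with the robot touching nothing.
It also fails if it takes over 64 s, if anything falls off the work surface, if the arm or the gripper's body presses on something with over 40 N, if the wrist force passes 120 N, or if a joint passes its speed limit or range.

## Working session

There is one attempt and no reset: what is moved stays moved. The work goes in short steps, Python scripts to look and compute and a tool call to move; the robot and the scene stay as the last step left them, time stands still between calls to the robot, and variables do not carry over. Pictures are saved under pics/ and viewed, about 8 in all and at most 12, crops included, and the job is handed in when it is done.

Besides the shell and the picture viewer there is one more tool, called after ">>>" as name(argument=value, ...) on one line, values as JSON. send_rows: Moves the arm, as the interface text tells. Its arguments: {"type":"object","properties":{"motion":{"type":"array"},"hand":{"type":"number"},"squeeze":{"type":"number"}},"required":["motion"]}

```bash
mkdir -p pics; cat > h.py <<'E'
from station import *
import numpy as np, cv2
def grab(n):
    f=grab_frame(n); np.savez('last_'+n+'.npz',**{k:np.array(v) for k,v in f.items()}); return f
def load(n): return dict(np.load('last_'+n+'.npz'))
def intr(f):
    h,w=f['frame'].shape[:2]; fl=h/2/np.tan(np.radians(float(f['vertical_fov']))/2)
    return np.array([[fl,0,float(f['cx'])],[0,fl,float(f['cy'])],[0,0,1]]),np.array([float(f['k1']),0,0,0])
def ray(f,u,v):
    K,d=intr(f); s=cv2.undistortPoints(np.array([[[u,v]]],float),K,d)[0,0]
    T=f['cam_to_world']; return T[:3,3],T[:3,:3]@np.array([s[0],-s[1],-1])
def atz(f,u,v,z):
    o,r=ray(f,u,v); return o+r*(z-o[2])/r[2]
def dep(f,u,v):
    o,r=ray(f,u,v); z=np.median(f['range_z'][int(v)-1:int(v)+2,int(u)-1:int(u)+2]); return o+r*z
E
python3 - <<'E'
from h import *
s=get_state(); print(s)
for n in('scene','top'):
    f=grab(n); cv2.imwrite(f'pics/{n}0.png',f['frame']); print(n,f['vertical_fov'],f['cx'],f['cy'],f['k1'],f['cam_to_world'])
E
```

```text
{'t': 0.0, 'q': array([ 1.48107502e+00,  3.59427196e-01,  1.10804344e-02, -3.60174357e-04,
       -1.22409837e+00, -2.88125196e-01]), 'qd': array([ 4.68759931e-04, -7.76352980e-05, -1.26496414e-04, -1.06798063e-03,
       -6.36246630e-04,  1.70405063e-03]), 'joint_efforts': array([ 3.70185335e-04, -5.82723391e+01,  2.93047625e+01,  6.99716985e+00,
        6.90389556e-03, -1.56794044e-04]), 'eef_pos': array([0.2489336 , 0.62722597, 0.40370395]), 'ee_rot': array([ 3.13991559e+00, -1.43936897e-04, -3.77969047e-01]), 'force': array([0.53212955, 0.14037304, 1.44118974]), 'moment': array([-0.02626556,  0.00586852, -0.04248498]), 'width': 0.0877688229619231}
scene 52.03662172383113 278.86019964146715 213.75874389707482 -0.11284381348752227 [[ 0.68333633 -0.56203733  0.46601019  0.91218914]
 [ 0.72990729  0.51108851 -0.45389854 -0.38397118]
 [ 0.01693546  0.6503096   0.75948049  0.71001294]
 [ 0.          0.          0.          1.        ]]
top 50.92888977830939 274.53183073103594 216.7810177210772 -0.005545305534073328 [[-0.08128653  0.97221673 -0.21951566  0.31596056]
 [-0.99668811 -0.07979969  0.01564685  0.01261932]
 [-0.00230515  0.22006053  0.9754835   1.10903253]
 [ 0.          0.          0.          1.        ]]
```

View pics/top0.png

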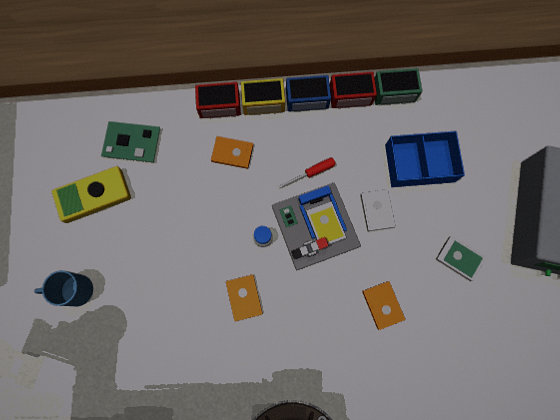

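View pics/scene0.png

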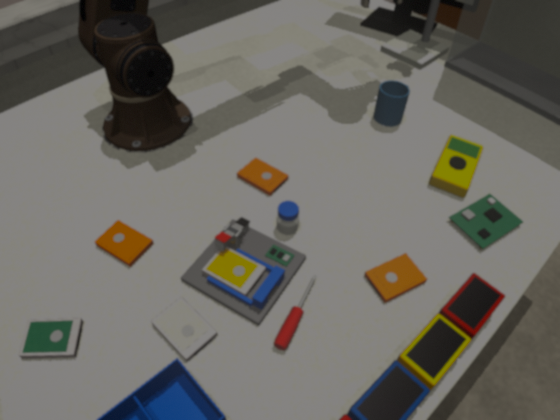

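The top view shows the cradle at (316,226): end stops at upper (316,195), catch at lower left (red pad ~(321,243)), open end downwards; jar at (263,235), screwdriver (310,172), white drive (378,210). The scene view agrees with this. Next I'll crop in closer.

```bash
python3 - <<'E'
from h import *
f=load('top'); c=f['frame'][175:275,255:375]
cv2.imwrite('pics/topc.png',cv2.resize(c,None,fx=6,fy=6,interpolation=cv2.INTER_CUBIC))
# yellow label & plate depth checks
for u,v in[(327,232),(280,215),(263,235),(378,210)]: print(u,v,dep(f,u,v))
E
```

```text
327 232 [ 0.50965511 -0.13185435  0.02858008]
280 215 [ 0.56630949 -0.01926394  0.01209776]
263 235 [0.50951415 0.02724664 0.05898313]
378 210 [ 0.55814746 -0.26938313  0.01539531]
```

View pics/topc.png

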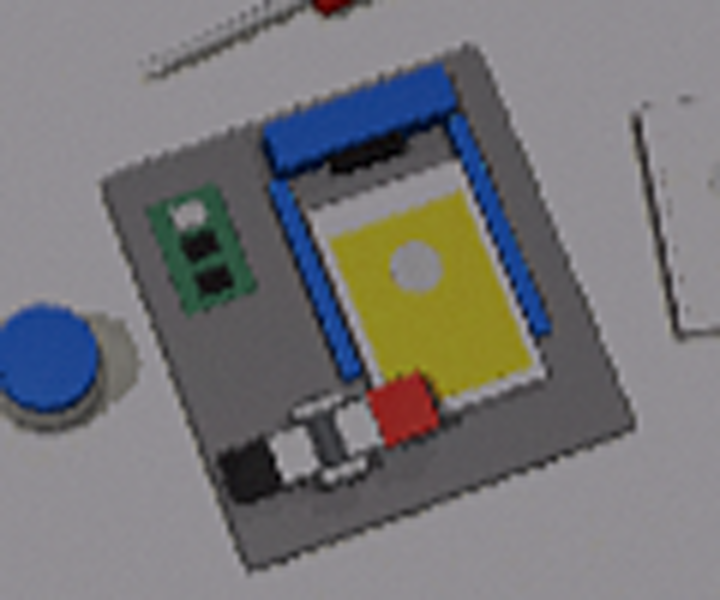

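The crop shows the plate corners at (103,182), (475,45), (632,428), (250,570); the red pad centre at about (403,408), covering the drive's rear edge on the +y side; and the drive's rear-right corner at (545,378).

```bash
cat >> h.py <<'E'
def fit(P,C):
    "2D rigid: world = R C + t ; returns yaw,t"
    P=np.array(P)[:,:2];C=np.array(C)[:,:2]; p=P-P.mean(0);c=C-C.mean(0)
    a=np.arctan2((c[:,0]*p[:,1]-c[:,1]*p[:,0]).sum(),(c*p).sum()); R=np.array([[np.cos(a),-np.sin(a)],[np.sin(a),np.cos(a)]])
    return a,R,P.mean(0)-R@C.mean(0)
E
python3 - <<'E'
from h import *
f=load('top'); g=lambda x,y,z:atz(f,(x+.5)/6-.5+255,(y+.5)/6-.5+175,z)
C=[(.08,.11),(.08,-.065),(-.1,-.065),(-.1,.11)]
P=[g(*p,.012) for p in[(103,182),(475,45),(632,428),(250,570)]]
a,R,t=fit(P,C); print(a,np.degrees(a),t); print('res mm',1e3*(np.array(P)[:,:2]-(np.array(C)@R.T+t)))
for n,p,z in[('rearR',(545,378),.027),('frontL',(308,210),.027),('frontR',(463,165),.027),('pad',(403,408),.058)]:
    print(n,1e3*R.T@(g(*p,z)[:2]-t))
for n,c in[('rear',(-.08,-.012)),('pad',(-.0635,.062-.034*np.cos(.3)))]: print(n,R@c+t)
print(np.linalg.norm(R@np.array([-.09,-.012])+t))
E
```

```text
0.27298468343585314 15.640870232589217 [ 0.54863212 -0.12560965]
res mm [[-1.49623357 -2.28567317]
 [-0.91279771  0.94479158]
 [ 0.63465558  2.49694749]
 [ 1.77437569 -1.1560659 ]]
rearR [-68.04890857 -33.50253537]
frontL [32.9479741  32.72776899]
frontR [ 28.43544005 -35.71929884]
pad [-62.9467357   31.21574748]
rear [ 0.47482976 -0.15873384]
pad [ 0.47952509 -0.11430418]
0.49241314571571165
```

```bash
cat >> h.py <<'E'
from scipy.spatial.transform import Rotation as Ro
def plan(p,yaw=None):
    s=get_state(); R=Ro.from_euler('xyz',s['ee_rot']).as_matrix()
    d=R.T@(np.array(p)-s['eef_pos']); tn=0 if yaw is None else -np.degrees((yaw-s['ee_rot'][2]+np.pi)%(2*np.pi)-np.pi)
    print('offset cm',np.round(d*100,2),'turn',round(tn,1))
E
python3 -c "
from h import *
plan([.45,.25,.40],-.378-1.2); plan([.45,-.15,.36],-2.868)"
```

```text
offset cm [32.61 27.64  0.43] turn 68.8
offset cm [47.37 64.82  4.49] turn 142.7
```

>>> send_rows(motion=[{"offset":[4,3.5,0],"turn":8.5},{"offset":[8,7,0],"turn":17},{"offset":[12,10.5,0],"turn":25.5},{"offset":[16,14,0],"turn":34},{"offset":[20,17.5,0],"turn":42.5},{"offset":[24,21,0],"turn":51},{"offset":[28,24,0],"turn":59.5},{"offset":[32.6,27.6,0],"turn":68}], hand=-1, squeeze=30)

```text
t: 0.9
eef_pos: [0.4368, 0.2721, 0.4047]
ee_rot: [-3.142, 0.0, -1.57]
force: [0.4, 1.1, 0.8]
width: 0.0292
```

```bash
python3 -c "
from h import *
s=get_state();print(s['t'],s['eef_pos'],s['ee_rot'],s['q'],s['width']); plan([.45,-.15,.36],-2.868)"
```

```text
0.9 [0.43677627 0.27214706 0.40471923] [-3.14156141e+00  2.09338623e-04 -1.57023275e+00] [ 9.39093468e-01  9.33142111e-02 -3.36311467e-01 -1.08369919e-04
 -1.14098332e+00 -9.38484744e-01] 0.029206335198526744
offset cm [42.22 -1.3   4.46] turn 74.4
```

>>> send_rows(motion=[{"offset":[5,0,0.5],"turn":8.5},{"offset":[10,0,1],"turn":17},{"offset":[15,0,2],"turn":25.5},{"offset":[20,0,2.5],"turn":34},{"offset":[25,0,3],"turn":42.5},{"offset":[30,0,3.5],"turn":51},{"offset":[35,-1,4],"turn":59.5},{"offset":[40,-1,4.5],"turn":68}])

```text
t: 1.7
eef_pos: [0.4489, -0.1241, 0.3601]
ee_rot: [-3.141, 0.001, -2.757]
force: [1.4, 0.2, 0.3]
width: 0.0001
```

```bash
python3 -c "
from h import *
plan([.45,-.15,.36],-2.868)"
```

```text
offset cm [ 0.87 -2.44  0.01] turn 6.4
```

>>> send_rows(motion=[{"offset":[0.9,-2.4,0],"turn":6.4},{"offset":[0.9,-2.4,0],"turn":6.4},{"offset":[0.9,-2.4,0],"turn":6.4}])

```text
t: 2.0
eef_pos: [0.4494, -0.1484, 0.3597]
ee_rot: [3.141, -0.001, -2.864]
force: [0.7, 1.0, -0.3]
width: 0.0004
```

```bash
python3 -c "
from h import *
s=get_state();print(s['eef_pos'],s['ee_rot'],s['force'])
f=grab('wrist'); cv2.imwrite('pics/w0.png',cv2.resize(f['frame'],(800,600),interpolation=cv2.INTER_CUBIC)); print(f['cam_to_world'],f['vertical_fov'])"
```

```text
[ 0.44935724 -0.14837189  0.35965136] [ 3.14123924e+00 -7.43226352e-04 -2.86401414e+00] [ 0.74310978  1.00687277 -0.27346617]
[[-2.73739144e-01 -9.14902433e-01 -2.96682355e-01  3.68840679e-01]
 [ 9.61803917e-01 -2.60495072e-01 -8.41162457e-02 -1.71448061e-01]
 [-3.26133579e-04 -3.08376160e-01  9.51264441e-01  3.41253692e-01]
 [ 0.00000000e+00  0.00000000e+00  0.00000000e+00  1.00000000e+00]] 66.84165259415073
```

View pics/w0.png

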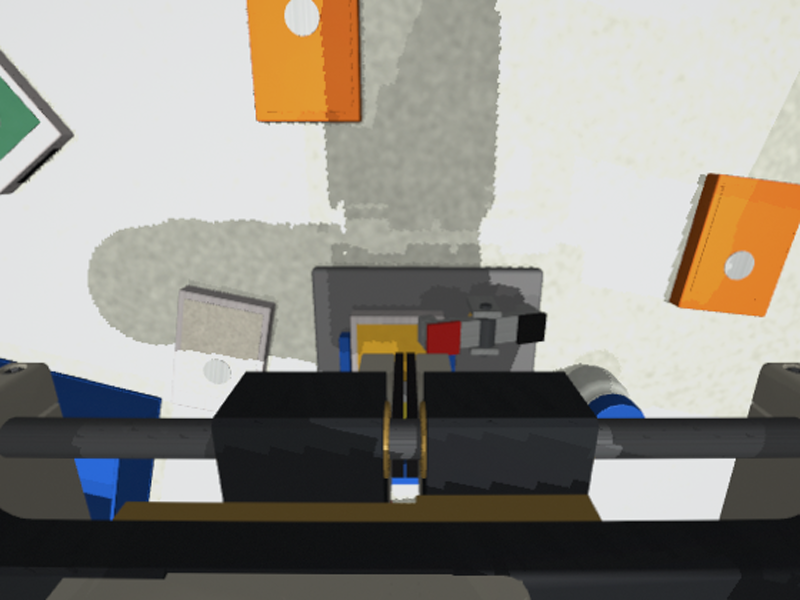

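The wrist view shows the plate's rear edge level at row 268 (columns 314–543), the drive's rear at about (351,317)–(425,317), the red pad at about (444,337), and the fingertips straddling column 405. I'll enlarge that area.

```bash
python3 -c "
from h import *
f=load('wrist'); c=f['frame'][180:260,210:390]
cv2.imwrite('pics/w0c.png',cv2.resize(c,None,fx=4.4,fy=4.4,interpolation=cv2.INTER_CUBIC))"
```

```text
(no output)
```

View pics/w0c.png

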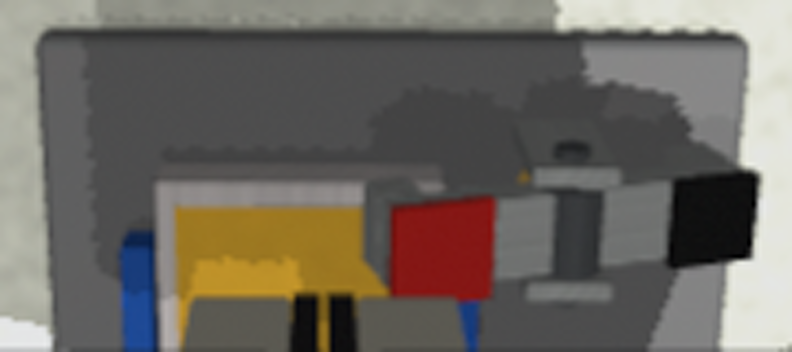

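The crop shows the plate's rear corners at (40,36) and (747,38), the drive's rear top edge from (156,181) to (443,181), and the red pad centred at (443,250).

```bash
python3 - <<'E'
from h import *
f=load('wrist'); k=4.4; g=lambda x,y,z:atz(f,(x+.5)/k-.5+210,(y+.5)/k-.5+180,z)
A,B=g(40,36,.012),g(747,38,.012); print(A,B,np.linalg.norm(A-B))
a0=0.273; d=(B-A)[:2]; yaw=np.arctan2(d[1],d[0])-np.pi/2; print('yaw',yaw)
R=np.array([[np.cos(yaw),-np.sin(yaw)],[np.sin(yaw),np.cos(yaw)]])
t=(A+B)[:2]/2-R@np.array([-.1,.0225]); print('t',t)
for n,p,z in[('dl',(156,181),.027),('dr',(443,181),.027),('rearbot',(300,163),.012),('pad',(443,250),.058),('axis',(573,177),.044),('axis2',(570,290),.044)]:print(n,1e3*R.T@(g(*p,z)[:2]-t))
s=get_state();print('tcp',1e3*R.T@(s['eef_pos'][:2]-t),s['ee_rot'][2]+np.pi)
for q in[(300,60),(300,250),(443,250),(470,250),(410,250)]:
  u,v=(q[0]+.5)/k-.5+210,(q[1]+.5)/k-.5+180; P=dep(f,u,v);print(q,1e3*R.T@(P[:2]-t),P[2])
E
```

```text
[ 0.47090017 -0.2140335   0.012     ] [ 0.42430701 -0.04860504  0.012     ] 0.17186477390596022
yaw 0.27453937035222253
t [ 0.54995844 -0.12586629]
dl [-68.14156791 -34.61304291]
dr [-68.34032313  34.16192043]
rearbot [-67.39373701  -0.34445559]
pad [-63.84281153  31.78184528]
axis [-75.78785518  62.02584639]
axis2 [-47.73788895  62.96107569]
tcp [-102.63121484    6.19785752] 0.27916769142103304
(300, 60) [-94.41284994  -0.26377032] 0.013050435933537885
(300, 250) [-51.22120654  -0.10840262] 0.02911875864641661
(443, 250) [-64.71107334  31.59416347] 0.06000194837089062
(470, 250) [-64.39613224  37.5694169 ] 0.059241024654539676
(410, 250) [-65.92686201  24.2049189 ] 0.06284833669793621
```

```bash
cat >> h.py <<'E'
YAW=.2745; RC=np.array([[np.cos(YAW),-np.sin(YAW)],[np.sin(YAW),np.cos(YAW)]]); TC=np.array([.5497,-.1258])
def cplan(x,y,z): plan([*(RC@np.array([x,y])/1e3+TC),z/1e3],YAW-np.pi)
def cst():
    s=get_state(); print('t',round(s['t'],2),'tcp cradle',np.round(1e3*RC.T@(s['eef_pos'][:2]-TC),1),round(s['eef_pos'][2]*1e3,1),'F cradle',np.round(RC.T@s['force'][:2],1),round(s['force'][2],1),s['width'])
E
python3 -c "
from h import *
cst(); cplan(-97,-12,194)"
```

```text
t 2.05 tcp cradle [-102.4    6.1] 359.8 F cradle [0.3 0.3] 0.4 0.00040101908657736807
offset cm [-0.54 -1.81 16.58] turn 0.3
```

>>> send_rows(motion=[{"offset":[-0.5,-1.8,2],"turn":0.3},{"offset":[-0.5,-1.8,6],"turn":0.3},{"offset":[-0.5,-1.8,10],"turn":0.3},{"offset":[-0.5,-1.8,13],"turn":0.3},{"offset":[-0.5,-1.8,15],"turn":0.3},{"offset":[-0.5,-1.8,16],"turn":0.3},{"offset":[-0.5,-1.8,16.6],"turn":0.3},{"offset":[-0.5,-1.8,16.6],"turn":0.3}])

```text
t: 2.85
eef_pos: [0.4597, -0.1632, 0.1941]
ee_rot: [-3.142, -0.0, -2.867]
force: [-0.1, -0.9, 1.0]
width: 0.0006
```

```bash
python3 -c "
from h import *
cst(); cplan(-80,-12,194); f=grab('wrist'); cv2.imwrite('pics/w1.png',f['frame'])"
```

```text
t 2.85 tcp cradle [-96.8 -11.6] 194.1 F cradle [-0.3 -0.9] 1.0 0.0006449498691216444
offset cm [-1.68 -0.04  0.01] turn 0.0
```

View pics/w1.png

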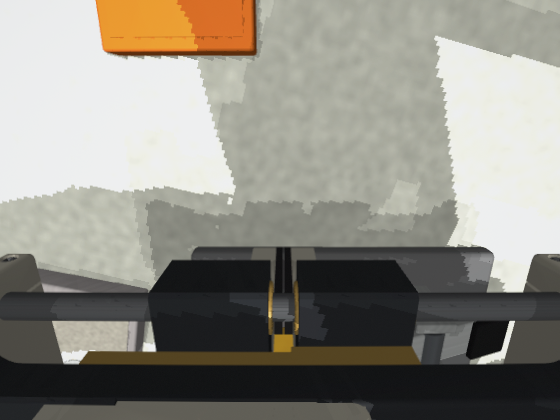

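The last wrist view shows the fingers down behind the drive with the catch clear to the right; there is no contact force.

>>> send_rows(motion=[{"offset":[-0.5,0,0],"turn":0},{"offset":[-1.0,0,0],"turn":0},{"offset":[-1.4,0,0],"turn":0},{"offset":[-1.7,0,0],"turn":0},{"offset":[-1.9,0,0],"turn":0},{"offset":[-2.1,0,0],"turn":0},{"offset":[-2.3,0,0],"turn":0}])

```text
t: 3.6
eef_pos: [0.4815, -0.1576, 0.1939]
ee_rot: [3.141, -0.0, -2.869]
force: [-0.9, -0.4, 0.6]
width: 0.0005
```

```bash
python3 -c "
from h import *
cst()"
```

```text
t 3.6 tcp cradle [-74.3 -12.1] 193.9 F cradle [-1.  -0.2] 0.6 0.0004680378500639781
```

Light contact. I'll continue to just before the connector, then in finer steps.

>>> send_rows(motion=[{"offset":[-0.15,0,0],"turn":0},{"offset":[-0.3,0,0],"turn":0},{"offset":[-0.45,0,0],"turn":0},{"offset":[-0.6,0,0],"turn":0}])

```text
t: 4.0
eef_pos: [0.4874, -0.1559, 0.194]
ee_rot: [3.142, -0.0, -2.868]
force: [0.3, 0.2, 0.3]
width: 0.0008
```

>>> send_rows(motion=[{"offset":[-0.05,0,0],"turn":0},{"offset":[-0.1,0,0],"turn":0},{"offset":[-0.15,0,0],"turn":0},{"offset":[-0.2,0,0],"turn":0}])

```text
t: 4.4
eef_pos: [0.4885, -0.1556, 0.1939]
ee_rot: [3.141, -0.002, -2.869]
force: [-4.7, -1.8, 3.9]
width: 0.0004
```

>>> send_rows(motion=[{"offset":[-0.05,0,0],"turn":0},{"offset":[-0.1,0,0],"turn":0},{"offset":[-0.15,0,0],"turn":0}])

```text
t: 4.7
eef_pos: [0.4894, -0.1553, 0.1938]
ee_rot: [3.141, -0.003, -2.869]
force: [-5.4, -2.3, 4.4]
width: 0.0006
```

>>> send_rows(motion=[{"offset":[-0.05,0,0],"turn":0},{"offset":[-0.1,0,0],"turn":0},{"offset":[-0.15,0,0],"turn":0}])

```text
t: 5.0
eef_pos: [0.4909, -0.1549, 0.1938]
ee_rot: [3.141, -0.003, -2.869]
force: [-6.2, -2.7, 5.0]
width: 0.0001
```

```bash
python3 -c "
from h import *
cst()"
```

```text
t 5.0 tcp cradle [-64.5 -12.1] 193.8 F cradle [-6.7 -0.9] 5.0 7.945437730635994e-05
```

>>> send_rows(motion=[{"offset":[-0.05,0,0],"turn":0},{"offset":[-0.1,0,0],"turn":0},{"offset":[-0.15,0,0],"turn":0},{"offset":[-0.2,0,0],"turn":0}])

```text
t: 5.4
eef_pos: [0.4928, -0.1543, 0.1938]
ee_rot: [3.141, -0.003, -2.869]
force: [-5.8, -3.1, 4.2]
width: -0.0
```

>>> send_rows(motion=[{"offset":[-0.05,0,0],"turn":0},{"offset":[-0.1,0,0],"turn":0}])

```text
t: 5.6
eef_pos: [0.4937, -0.154, 0.1938]
ee_rot: [3.141, -0.003, -2.869]
force: [-6.5, -2.9, 4.7]
width: 0.0006
```

```bash
python3 -c "
from h import *
cst()"
```

```text
t 5.6 tcp cradle [-61.5 -12. ] 193.8 F cradle [-7. -1.] 4.7 0.0005739169167438163
```

Steady about 7 N on the connector. Now the last couple of mm, in single short calls.

>>> send_rows(motion=[{"offset":[-0.05,0,0],"turn":0},{"offset":[-0.1,0,0],"turn":0}])

```text
t: 5.8
eef_pos: [0.4946, -0.1538, 0.1937]
ee_rot: [3.141, -0.003, -2.869]
force: [-7.0, -2.8, 5.6]
width: 0.0001
```

>>> send_rows(motion=[{"offset":[-0.05,0,0],"turn":0}])

```text
t: 5.9
eef_pos: [0.4947, -0.1538, 0.1937]
ee_rot: [3.141, -0.004, -2.869]
force: [-8.6, -2.9, 7.5]
width: 0.0006
```

>>> send_rows(motion=[{"offset":[-0.04,0,0],"turn":0}])

```text
t: 6.0
eef_pos: [0.4949, -0.1538, 0.1936]
ee_rot: [3.141, -0.005, -2.869]
force: [-9.8, -2.6, 6.2]
width: 0.0003
```

>>> send_rows(motion=[{"offset":[-0.04,0,0],"turn":0}])

```text
t: 6.1
eef_pos: [0.495, -0.1537, 0.1936]
ee_rot: [3.141, -0.006, -2.869]
force: [-10.1, -3.6, 9.0]
width: 0.0006
```

>>> send_rows(motion=[{"offset":[-0.04,0,0],"turn":0}])

```text
t: 6.2
eef_pos: [0.4951, -0.1537, 0.1935]
ee_rot: [3.14, -0.006, -2.869]
force: [-10.5, -4.2, 8.8]
width: 0.0005
```

```bash
python3 -c "
from h import *
cst()"
```

```text
t 6.2 tcp cradle [-60.1 -12.1] 193.5 F cradle [-11.3  -1.2] 8.8 0.0005381446083333139
```

>>> send_rows(motion=[{"offset":[-0.05,0,0],"turn":0}])

```text
t: 6.3
eef_pos: [0.4952, -0.1537, 0.1935]
ee_rot: [3.14, -0.007, -2.869]
force: [-11.7, -4.9, 9.9]
width: 0.0006
```

>>> send_rows(motion=[{"offset":[-0.05,0,0],"turn":0},{"offset":[-0.05,0,0],"turn":0}])

```text
t: 6.5
eef_pos: [0.4954, -0.1536, 0.1934]
ee_rot: [3.14, -0.008, -2.87]
force: [-12.1, -5.1, 8.5]
width: 0.0006
```

```bash
python3 -c "
from h import *
cst(); f=grab('top'); cv2.imwrite('pics/t1.png',cv2.resize(f['frame'][175:275,255:375],None,fx=6,fy=6,interpolation=cv2.INTER_CUBIC)); f=grab('scene'); cv2.imwrite('pics/s1.png',cv2.resize(f['frame'][205:325,170:320],None,fx=5,fy=5,interpolation=cv2.INTER_CUBIC))"
```

```text
t 6.5 tcp cradle [-59.9 -12.1] 193.4 F cradle [-13.   -1.6] 8.5 0.0005868722471639632
```

View pics/s1.png

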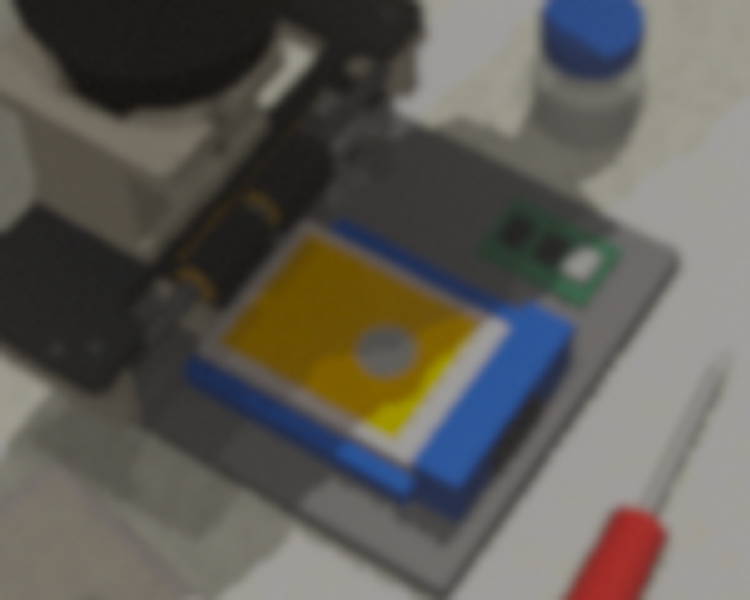

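The drive front sits flush on the blue stops with no gap visible, and the force climbed from 7 to 13 N without motion, at the expected TCP x. So it is home; now I back off and rise.

>>> send_rows(motion=[{"offset":[0.3,0,0],"turn":0},{"offset":[0.8,0,0],"turn":0},{"offset":[2,0,0],"turn":0},{"offset":[3.5,0,0],"turn":0},{"offset":[3.5,0,-2],"turn":0},{"offset":[3.5,0,-6],"turn":0},{"offset":[3.5,0,-10],"turn":0},{"offset":[3.5,0,-12],"turn":0}])

```text
t: 7.4
eef_pos: [0.4646, -0.1625, 0.3174]
ee_rot: [-3.14, 0.004, -2.868]
force: [0.8, 1.3, 0.2]
width: 0.0003
```

```bash
sed -i 's/def cplan(x,y,z): plan(\(.*\),YAW-np.pi)/def cplan(x,y,z,dy=-np.pi): plan(\1,YAW+dy)/' h.py; python3 -c "
from h import *
cst(); cplan(-64,28,310,-np.pi/2)"
```

```text
t 7.4 tcp cradle [-91.8 -12.3] 317.4 F cradle [1.1 1. ] 0.2 0.00029204311065590054
offset cm [-2.78  4.03  0.75] turn -90.1
```

>>> send_rows(motion=[{"offset":[-0.5,1,0],"turn":-8.5},{"offset":[-1,2,0],"turn":-17},{"offset":[-2,3,0],"turn":-25.5},{"offset":[-2.8,4,0],"turn":-34},{"offset":[-2.8,4,0],"turn":-42.5},{"offset":[-2.8,4,0],"turn":-51},{"offset":[-2.8,4,0],"turn":-59.5},{"offset":[-2.8,4,0],"turn":-68}])

```text
t: 8.2
eef_pos: [0.4801, -0.1163, 0.3139]
ee_rot: [-3.141, 0.0, -1.675]
force: [-0.8, -0.1, 0.4]
width: 0.0001
```

>>> send_rows(motion=[{"offset":[0,0,0],"turn":-8.5},{"offset":[0,0,0],"turn":-17},{"offset":[0,0,0],"turn":-22},{"offset":[0,0,0],"turn":-22},{"offset":[0,0,0],"turn":-22}])

```text
t: 8.7
eef_pos: [0.4805, -0.1163, 0.314]
ee_rot: [-3.141, 0.0, -1.3]
force: [-0.8, 0.5, 1.0]
width: 0.0004
```

```bash
python3 -c "
from h import *
cst(); cplan(-64,28,250,-np.pi/2); f=grab('scene'); cv2.imwrite('pics/s2.png',cv2.resize(f['frame'][195:315,170:320],None,fx=5,fy=5,interpolation=cv2.INTER_CUBIC))"
```

```text
t 8.7 tcp cradle [-64.1  27.9] 314.0 F cradle [-0.6  0.7] 1.0 0.0004269939395010995
offset cm [-0.01 -0.    6.4 ] turn -0.2
```

View pics/s2.png

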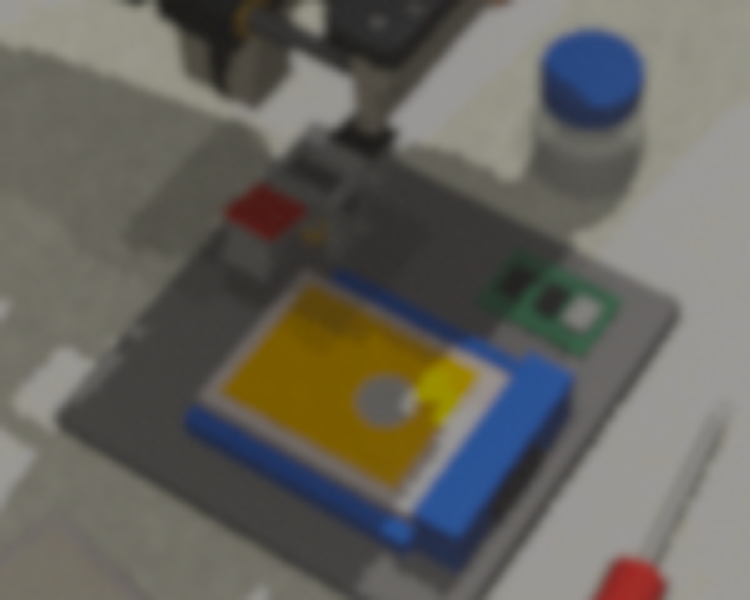

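The drive stays seated after release, and the catch is open with the red pad clear under the tool at (265,210). I'll descend towards the pad.

>>> send_rows(motion=[{"offset":[0,0,3],"turn":0},{"offset":[0,0,5],"turn":0},{"offset":[0,0,6.2],"turn":0},{"offset":[0,0,6.6],"turn":0},{"offset":[0,0,6.8],"turn":0}])

```text
t: 9.25
eef_pos: [0.481, -0.1162, 0.2458]
ee_rot: [3.141, -0.0, -1.299]
force: [-0.1, -0.1, -0.0]
width: 0.0004
```

>>> send_rows(motion=[{"offset":[0,0,0.1],"turn":0},{"offset":[0,0,0.2],"turn":0},{"offset":[0,0,0.3],"turn":0},{"offset":[0,0,0.4],"turn":0}])

```text
t: 9.65
eef_pos: [0.4812, -0.1161, 0.2423]
ee_rot: [-3.141, -0.0, -1.298]
force: [-0.4, -0.2, 0.7]
width: 0.0008
```

>>> send_rows(motion=[{"offset":[0,0,0.1],"turn":0},{"offset":[0,0,0.2],"turn":0},{"offset":[0,0,0.3],"turn":0}])

```text
t: 9.95
eef_pos: [0.4812, -0.1163, 0.2394]
ee_rot: [-3.141, -0.001, -1.297]
force: [-0.5, -2.3, 6.8]
width: 0.0006
```

Contact at 6.8 N. I'll keep going slowly.

>>> send_rows(motion=[{"offset":[0,0,0.1],"turn":0},{"offset":[0,0,0.2],"turn":0},{"offset":[0,0,0.3],"turn":0},{"offset":[0,0,0.4],"turn":0}])

```text
t: 10.35
eef_pos: [0.4816, -0.1165, 0.2356]
ee_rot: [-3.14, -0.001, -1.297]
force: [-0.2, -3.7, 5.1]
width: -0.0001
```

>>> send_rows(motion=[{"offset":[0,0,0.1],"turn":0},{"offset":[0,0,0.2],"turn":0},{"offset":[0,0,0.3],"turn":0},{"offset":[0,0,0.4],"turn":0}])

```text
t: 10.75
eef_pos: [0.4811, -0.116, 0.2308]
ee_rot: [-3.142, 0.0, -1.298]
force: [1.0, -0.8, 1.7]
width: 0.0006
```

>>> send_rows(motion=[{"offset":[0,0,0.1],"turn":0},{"offset":[0,0,0.2],"turn":0},{"offset":[0,0,0.3],"turn":0}])

```text
t: 11.05
eef_pos: [0.4807, -0.1161, 0.2276]
ee_rot: [3.141, 0.0, -1.298]
force: [0.4, 0.5, 0.5]
width: 0.0004
```

It has snapped over. I'll follow it down to the closed pad.

>>> send_rows(motion=[{"offset":[0,0,0.2],"turn":0},{"offset":[0,0,0.4],"turn":0},{"offset":[0,0,0.5],"turn":0}])

```text
t: 11.35
eef_pos: [0.4809, -0.1161, 0.2226]
ee_rot: [3.141, 0.0, -1.298]
force: [0.1, 0.4, 0.3]
width: 0.0001
```

>>> send_rows(motion=[{"offset":[0,0,0.1],"turn":0},{"offset":[0,0,0.2],"turn":0}])

```text
t: 11.55
eef_pos: [0.481, -0.1162, 0.2209]
ee_rot: [3.141, 0.0, -1.298]
force: [0.5, 0.4, 0.7]
width: 0.0006
```

>>> send_rows(motion=[{"offset":[0,0,0.08],"turn":0},{"offset":[0,0,0.15],"turn":0}])

```text
t: 11.75
eef_pos: [0.4811, -0.1161, 0.2197]
ee_rot: [-3.141, -0.0, -1.297]
force: [-1.8, 0.7, 6.5]
width: 0.0006
```

>>> send_rows(motion=[{"offset":[0,0,0.05],"turn":0}])

```text
t: 11.85
eef_pos: [0.4812, -0.1161, 0.2195]
ee_rot: [-3.141, -0.0, -1.297]
force: [-2.5, 1.5, 9.6]
width: 0.0004
```

>>> send_rows(motion=[{"offset":[0,0,0.04],"turn":0}])

```text
t: 11.95
eef_pos: [0.4811, -0.1161, 0.2193]
ee_rot: [-3.141, -0.0, -1.297]
force: [-3.0, 2.3, 11.6]
width: 0.0003
```

>>> send_rows(motion=[{"offset":[0,0,0.05],"turn":0}])

```text
t: 12.05
eef_pos: [0.4812, -0.1161, 0.2191]
ee_rot: [-3.141, -0.0, -1.297]
force: [-6.3, 2.2, 17.2]
width: 0.0003
```

>>> send_rows(motion=[{"offset":[0,0,0.02],"turn":0},{"offset":[0,0,0.02],"turn":0}])

```text
t: 12.25
eef_pos: [0.4811, -0.1161, 0.2192]
ee_rot: [-3.141, -0.0, -1.297]
force: [-4.6, 2.5, 15.9]
width: 0.0007
```

About 16 N; I'll hold for a second and a half.

>>> send_rows(motion=[{"offset":[0,0,0],"turn":0},{"offset":[0,0,0],"turn":0},{"offset":[0,0,0],"turn":0},{"offset":[0,0,0],"turn":0},{"offset":[0,0,0],"turn":0},{"offset":[0,0,0],"turn":0},{"offset":[0,0,0],"turn":0},{"offset":[0,0,0],"turn":0}])

```text
t: 13.05
eef_pos: [0.4811, -0.1161, 0.2192]
ee_rot: [-3.141, -0.0, -1.297]
force: [-5.0, 1.6, 15.1]
width: 0.0004
```

>>> send_rows(motion=[{"offset":[0,0,0],"turn":0},{"offset":[0,0,0],"turn":0},{"offset":[0,0,0],"turn":0},{"offset":[0,0,0],"turn":0},{"offset":[0,0,0],"turn":0},{"offset":[0,0,0],"turn":0}])

```text
t: 13.65
eef_pos: [0.4811, -0.1161, 0.2191]
ee_rot: [-3.141, -0.0, -1.297]
force: [-5.4, 3.2, 16.3]
width: 0.0006
```

>>> send_rows(motion=[{"offset":[0,0,-0.2],"turn":0},{"offset":[0,0,-0.8],"turn":0},{"offset":[0,0,-3],"turn":0},{"offset":[0,0,-6],"turn":0},{"offset":[0,0,-10],"turn":0},{"offset":[0,0,-14],"turn":0},{"offset":[0,0,-16],"turn":0},{"offset":[0,0,-16],"turn":0}])

```text
t: 14.45
eef_pos: [0.4818, -0.1162, 0.3816]
ee_rot: [-3.135, -0.002, -1.297]
force: [-0.2, -0.4, -0.7]
width: 0.0006
```

```bash
python3 -c "
from h import *
cst(); f=grab('scene'); cv2.imwrite('pics/s3.png',cv2.resize(f['frame'][195:315,170:320],None,fx=5,fy=5,interpolation=cv2.INTER_CUBIC)); f=grab('wrist'); cv2.imwrite('pics/w3.png',f['frame'])"
```

```text
t 14.45 tcp cradle [-62.8  27.7] 381.6 F cradle [-0.3 -0.3] -0.7 0.0006454360937093256
```

View pics/s3.png

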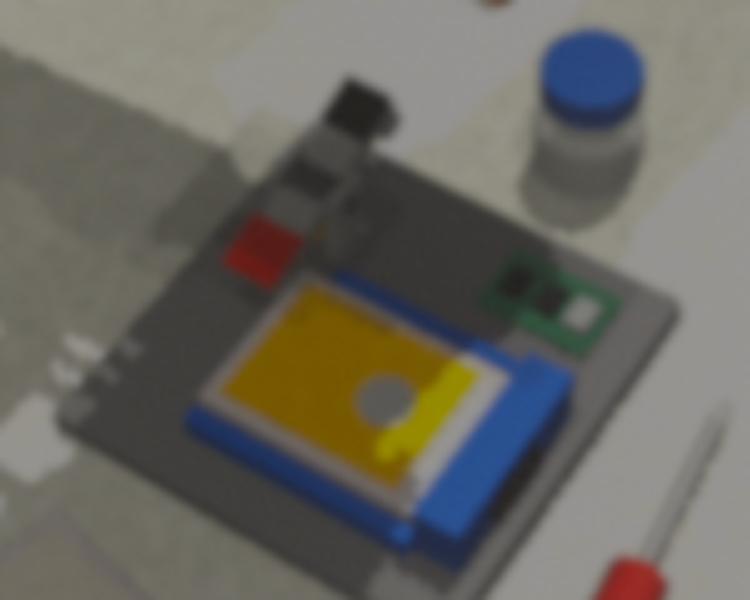

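The catch is closed: the red pad is down at (262,250) behind the drive's rear face and the black end is up. The drive is still flush on the stops, and the jar and screwdriver are where they were. I'll hand it in.

```bash
python3 -c "
from h import *
a=load('top')['frame'];b=grab('top')['frame']
print('white drive diff',np.abs(a[185:235,362:400].astype(int)-b[185:235,362:400]).mean()); print(job_done())"
```

```text
white drive diff 39.849122807017544
the job is handed in; nothing more can be done
None
```

That last check gave a large brightness difference, so I'll see what caused it.

```bash
python3 -c "
import numpy as np,cv2
f=np.load('last_top.npz')['frame'][150:290,240:420]; cv2.imwrite('pics/t9.png',cv2.resize(f,None,fx=4,fy=4))"
```

```text
(no output)
```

View pics/t9.png

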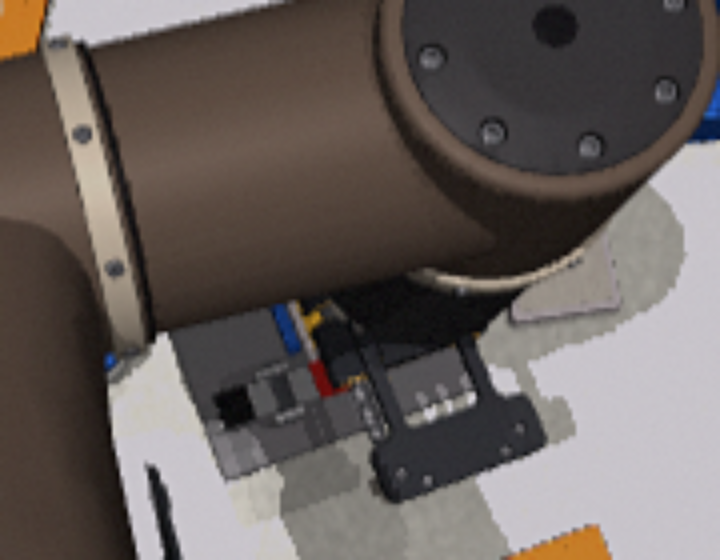

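The drive is fully home and the catch is closed and set behind it; I handed the job in at about 14.5 s.

- **Drive:** I pushed it with shut fingers. The connector took about 7 N, then the force climbed to about 13 N along the cradle (about 15–16 N in all) with almost no further movement. The finger was where the home position puts it, and the scene camera showed no gap at the stops, also after I let go.
- **Catch:** It started to move at about 7 N and snapped over. I held the closed pad at 15–16 N for about 1.6 s; the highest reading was 17 N straight down, about 18.5 N in all. After I let go, the red end stayed down behind the drive's rear face.
- **Bystanders:** In the scene camera's last view, the jar and screwdriver were in their places.
- **Check that failed:** Comparing the white drive's image before and after gave a large difference, because the raised arm hides most of it in the last picture. The one corner still visible is at its original pixel, about (395, 226). Nothing I did went near that drive, but I could not see the rest of it.

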